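Set the measuring gap on a gap stand

TASK

Slide the specimen holder along its guides, under the bridge of the gap stand, until it is right up against the end stop. Then turn the black thumbscrew clockwise until the spindle is seated on the white specimen and the screw stops firmly, and back it off a quarter turn to leave the measuring gap. Finish still gripping the thumbscrew there, so that its collar can be clamped without the setting creeping, and leave the bottle, beaker, dish and timer where they are.

Things in the scene. Friction and masses are not known exactly. Their poses are not given: they have to be found in the camera images.
- gap_stand: Fixed stand: aluminium base 270 x 116 mm, top at z = 15 mm, two steel guides, end stop, grey bridge. Origin: on the worktop, midway between the guides. x axis: along the guides, the way the holder is pushed in; base from x = -150 to +120 mm. The guides' lips cover the holder's edges (inner edges at y = +-25 mm, tops 30 mm high; play 1.5 mm above, 1 mm each side); z up.
- bridge_top (a point): Centre of the bridge's top, 63 mm above the worktop, at x = +55 mm in gap_stand's frame. The bridge is 44 mm long (along the guides) and 114 mm wide, underside 45 mm high. On top: a scale disc of 54 mm diameter with 24 marks, the quarter marks longer, four bolts, a steel collar; only the thumbscrew rises above 74 mm.
- stop_face (a point): Middle of the end stop's face, which the holder's nose touches when it is home; at x = +95 mm in gap_stand's frame, 22 mm above the worktop.
- specimen_holder: Loose dark slide, 0.2 to 0.45 kg, 160 x 56 x 10 mm, already in the guides but drawn out 45 to 85 mm. Origin: underside, beneath the specimen, a white disc (40 mm diameter, top 16 mm above the underside). x axis: the way it is pushed in; nose at x = +40, tail at -120, blue handle at -105 mm. Home: nose on the end stop, origin at x = +55 mm in gap_stand's frame, under the spindle.
- holder_handle (a point): Point on the axis of the holder's blue handle, an upright round post of 20 mm diameter which stands from 10 to 55 mm above the holder's underside (25 to 70 mm above the worktop). The point is 55 mm above the worktop, 15 mm below the post's top; grip at or just above it, across any direction.
- thumbscrew: Black knurled thumbscrew on the bridge, axis upright: round knob of 36 mm diameter, underside 76 mm and top 106 mm above the worktop, with a steel disc on top and a white index line from there over the rim. It turns in place without rising or sinking. Origin: on its axis, 74 mm above the worktop; its x axis turns with it, the white line lies at -x.
- thumbscrew_grip (a point): Point on the thumbscrew's axis, 93 mm above the worktop, 13 mm below its top: the middle of the height to grip, across any direction.
- thumbscrew_turn (a joint): Turn of the thumbscrew in rad; grows clockwise seen from above (spindle goes down, 8 mm a full turn). Starts between 0.2 and 1.2; at 3.2 the spindle is seated on the specimen (holder home) and the screw meets a hard stop; a quarter turn back from there is 1.63. Friction about 0.05 N m; it stays where it is left.
- spindle: Steel spindle under the bridge on the thumbscrew's axis; it goes up and down without turning. Its flat lower face has 16 mm diameter; origin: centre of that face, 35 mm above the worktop when fully raised, 31 mm (the top of the specimen) when seated.
- amber_bottle: Bystander: amber bottle with a black cap, 53 mm diameter, 109 mm high; origin under its centre. Stays where it is.
- beaker: Bystander: empty glass beaker, 53 mm diameter, 68 mm high; origin under its centre. Stays where it is.
- petri_dish: Bystander: petri dish, 60 mm diameter, 13 mm high; origin under its centre. Stays where it is.
- timer: Bystander: white bench timer, 60 x 66 x 18 mm; origin under its centre. Stays where it is.
Mind the look-alikes: they are no part of the job. Leave any orange look-alike of the specimen_holder alone.

How it is judged:
On the way, in this order (a step that is already met when the one before it is completed fails the run):
1. the holder is pushed in until its nose is against the end stop (within 2.5 mm) (x of specimen_holder in the frame of gap_stand above 0.0525 m), for 0.2 s.
2. the thumbscrew is turned down to its stop (within 0.1 rad) and the spindle presses on the specimen of the holder, which is home (value of joint thumbscrew_turn above 3.1 rad and contact force between spindle and specimen_holder above 0.3 N and x of specimen_holder in the frame of gap_stand above 0.0525 m), for 0.2 s.
At the end, for the whole second after the job is handed in: The thumbscrew stands a quarter turn (90 degrees, give or take 20) back from its stop, does not turn, and is gripped by the fingers with more than 3 N; the spindle no longer touches the specimen, and the holder rests within 2.5 mm of the end stop (value of joint thumbscrew_turn between 1.28 and 1.98 rad and velocity of joint thumbscrew_turn between -0.05 and 0.05 rad/s and contact force between the fingers and thumbscrew above 3 N and contact force between spindle and specimen_holder below 0.2 N and x of specimen_holder in the frame of gap_stand above 0.0525 m and linear speed of specimen_holder below 0.02 m/s); the arm keeps its last pose, push and grip.
It fails at once if the amber bottle is moved by more than 25 mm or tipped (distance of amber_bottle from where it was at the start of the episode above 0.025 m or angle between amber_bottle's own z axis and vertical above 0.5 rad).
It fails at once if the beaker is moved by more than 25 mm or tipped (distance of beaker from where it was at the start of the episode above 0.025 m or angle between beaker's own z axis and vertical above 0.5 rad).
It fails at once if the petri dish is moved by more than 25 mm (distance of petri_dish from where it was at the start of the episode above 0.025 m).
It fails at once if the timer is moved by more than 25 mm (distance of timer from where it was at the start of the episode above 0.025 m).
It also fails if it takes over 58 s, if anything falls off the work surface, if the arm or the gripper's body presses on something with over 40 N, if the wrist force passes 120 N, or if a joint passes its speed limit or range.

ROBOT

A 6-joint arm with a two-finger parallel gripper is mounted at the origin on the work surface; the furniture and walls round the work are solid. World frame = base frame: x ahead of the robot, y to its left, z up, the work surface at z = 0. Lengths are in m, angles in rad, forces in N, time in s.
With the tool pointing down it reaches from about 0.225 to 0.875 m from the base axis. Payload 3.4 kg.
Tool frame: the origin (TCP) lies midway between the tips of the shut fingers; the grasp point (between the pads) lies 19 mm behind it; x points along the fingers, y is the direction in which the jaws open and shut, and the axes are right-handed (so a half turn about x gives the same grasp; the last joint's range is limited). The gripper opens to 85 mm and grips with 20 to 120 N. Pads are 22 mm wide; open, the fingers measure 114 mm over their backs; the gripper's body (76 mm by 85 mm) begins 54 mm behind the grasp point. The pads swing forward as they close: fully open they stand 13 mm farther back than shut.
Start: joints at [-1.456, 0.276, 1.505, -0, 1.361, -0.121], TCP at [0.134, -0.559, 0.202] pointing down, gripper open.
Joint ranges: [-2.89, 2.89], [-0.75, 2.08], [0.22, 2.7], [-1.18, 4.32], [0.11, 2.71], [-2.7, 2.7]. Speed limits (rad/s): [2.57, 2.57, 3.14, 3.14, 3.14, 3.14].

INTERFACE

Orientations are given as a unit quaternion [w, x, y, z].
In Python, from rig import manip, get_image, get_calibration, ticket gives the robot as it stands. The module is installed in compiled form; this text tells all that it offers.
- The arm moves only by the tool arm_command, never from a script. Its argument "series" is text: rows parted by semicolons, each of 7 numbers parted by spaces: the shift along the tool's x, y, z in units of 0.1 m (1.0 is 0.1 m), then the turn, a rotation vector about the tool's x, y, z in units of pi rad (1.0 is pi rad), then the opening, from -1 (shut) to 1 (fully open), so that 0 is half open. In form: tx ty tz rx ry rz claw; .... A call has 1 to 12 rows; each row shifts and turns the commanded pose from where the row before left it, along the tool's axes as they then stand; what a row does not reach is not made up. A row lasts 1/12 s, in which the tool goes at most 41.7 mm and 7.16 degrees, less where a joint would pass 70% of its speed; a pose out of reach is approached as far as the arm can. A call with a number of a shift or a turn outside -1 to 1 is refused whole. A call with a gripper value outside its range is refused whole. The fingers move at their own pace and stop on an object; "squeeze" is the grip in N (left out, the last holds). Time passes only in rows, so rows that do not move let the fingers close. It gives the time, the measured TCP pose, the force and the opening at its end, in the units of the state.
- manip.get_state(): the state, without advancing time (a new reading comes with each control period).
- get_image(name): name is "scene" or "top" or "wrist"; returns the picture (400x640x3 uint8, red, green, blue); there is no depth.
- get_calibration(name): a dict with "fx", "fy", "cx", "cy" (pixels), "D" ([k1, k2, p1, p2, k3] as OpenCV has them; the pictures are not rectified), "cam_to_world" (4x4, takes a point from camera to world coordinates); the wrist camera has in their place "tool_from_camera" (4x4, takes a point from camera to tool coordinates, whose origin is the TCP and whose axes are the tool frame's). Camera axes: x right, y down, z forward; pixel columns grow to the right and rows downward; lengths in m; the calibration is good to about 2 mm. A picture is of the moment at which its call begins: read the wrist's pose just before it. get_calibration takes no time and is no camera call.
- ticket.sign_off(): hands the job in, once; it reports no verdict.
The state is a dict: "clock": time; "qpos": joint angles; "qd": joint speeds; "effort": joint torques, N m; "position": TCP position; "ee_rot": TCP orientation; "contact_force": force on the tool from outside, world axes, zero at the start; "moment": the same for the moment, N m; "width": finger opening in m.
Only numpy, scipy, OpenCV 4.12 (cv2) and the standard library are available. Lean on these libraries where they do the work, as an engineer would, in place of code of your own. Each camera call takes 0.05 s, during which the arm holds its last target. There are 200 camera calls.

## Working session

There is one attempt and no reset: what is moved stays moved. The work goes in short steps, Python scripts to look and compute and a tool call to move; the robot and the scene stay as the last step left them, time stands still between calls to the robot, and variables do not carry over. Pictures are saved under pics/ and viewed, about 8 in all and at most 12, crops included, and the job is handed in when it is done.

Besides the shell and the picture viewer there is one more tool, called after "Request:" as a command line: name --argument value ..., lists and objects as JSON in quotes. arm_command: Moves the arm, as the interface text tells. Shifts and turns lie within -1 to 1; 1 stands for 0.1 m of shift or pi rad of turn. Its arguments: {"type":"object","properties":{"series":{"type":"string"},"squeeze":{"type":"number"}},"required":["series"]}

```bash
mkdir -p pics
python3 - <<'E'
from rig import manip,get_image,get_calibration
import cv2,numpy as np
s=manip.get_state();print(s)
ims=[]
for n in("scene","top"):
    im=get_image(n);cv2.imwrite(f"pics/{n}0.png",im[:,:,::-1]);c=get_calibration(n);print(n,{k:np.round(v,4).tolist() for k,v in c.items()})
print({k:np.round(v,4).tolist() for k,v in get_calibration("wrist").items()})
E
```

```text
{'clock': 0.0, 'qpos': array([-1.45597917e+00,  2.76579331e-01,  1.50616558e+00, -1.10778067e-05,
        1.36070342e+00, -1.20975071e-01]), 'qd': array([ 0.00089378, -0.00091943, -0.00018754,  0.00168202, -0.00072434,
        0.00027892]), 'effort': array([ 9.79814536e-05, -4.16774976e+01, -2.45805645e+01,  7.70283668e-05,
        1.12614143e-02, -1.55786330e-05]), 'position': array([ 0.1342626 , -0.55848485,  0.20073577]), 'ee_rot': array([-0.08251684, -0.70219605, -0.08382902,  0.70219967]), 'contact_force': array([-0.79933759, -0.03742489, -0.23026132]), 'moment': array([ 0.02741298, -0.01628958, -0.02426968]), 'width': 0.08556373293058081}
scene {'fx': 489.9067, 'fy': 489.9067, 'cx': 321.0994, 'cy': 206.6531, 'D': [-0.1361, 0.0, 0.0, 0.0, 0.0], 'cam_to_world': [[0.8349, 0.3378, -0.4345, 1.0833], [0.5502, -0.4883, 0.6774, -0.7427], [0.0167, -0.8046, -0.5935, 0.7616], [0.0, 0.0, 0.0, 1.0]]}
top {'fx': 517.3685, 'fy': 517.3685, 'cx': 328.4331, 'cy': 195.6724, 'D': [-0.027, 0.0, 0.0, 0.0, 0.0], 'cam_to_world': [[0.0117, -0.9846, 0.1746, 0.3287], [-0.9999, -0.0125, -0.0033, 0.0469], [0.0055, -0.1746, -0.9846, 1.6209], [0.0, 0.0, 0.0, 1.0]]}
{'fx': 322.5958, 'fy': 322.5958, 'cx': 321.5601, 'cy': 201.2835, 'D': [-0.0444, 0.0, 0.0, 0.0, 0.0], 'tool_from_camera': [[-0.0014, -0.2837, 0.9589, -0.1713], [1.0, 0.0006, 0.0017, -0.0006], [-0.001, 0.9589, 0.2837, -0.0714], [0.0, 0.0, 0.0, 1.0]]}
```

View pics/scene0.png

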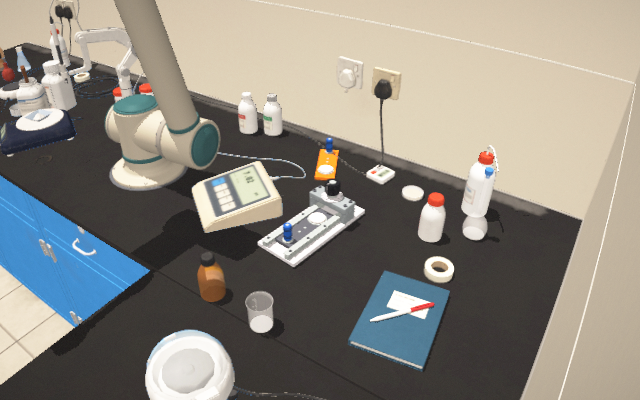

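View pics/top0.png

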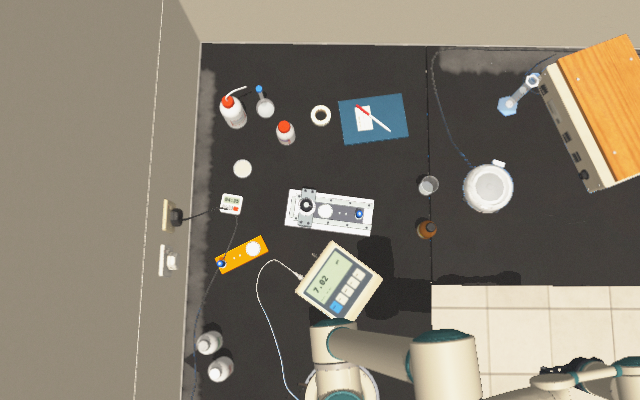

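```bash
cat > h.py <<'E'
from rig import manip,get_image,get_calibration
import cv2,numpy as np
from scipy.spatial.transform import Rotation as R
def tool():
    s=manip.get_state();T=np.eye(4);T[:3,:3]=R.from_quat(s['ee_rot'],scalar_first=True).as_matrix();T[:3,3]=s['position'];return T
def cast(n,px,z,T=None):
    c=get_calibration(n);K=np.array([[c['fx'],0,c['cx']],[0,c['fy'],c['cy']],[0,0,1]])
    M=c['cam_to_world'] if n!='wrist' else T@np.array(c['tool_from_camera']); M=np.array(M)
    p=cv2.undistortPoints(np.float64(px).reshape(-1,1,2),K,np.float64(c['D'])).reshape(-1,2)
    d=np.c_[p,np.ones(len(p))]@M[:3,:3].T;o=M[:3,3]
    return (o+d*((z-o[2])/d[:,2])[:,None])[:,:2]
def blobs(m,amin=8):
    n,l,st,ce=cv2.connectedComponentsWithStats(m.astype(np.uint8))
    return [(st[i,4],ce[i].round(1),st[i,:4].tolist()) for i in range(1,n) if st[i,4]>=amin]
E
python3 - <<'E'
from h import *
im=cv2.imread("pics/top0.png");h=cv2.cvtColor(im,cv2.COLOR_BGR2HSV)
blue=(abs(h[...,0].astype(int)-110)<14)&(h[...,1]>130)&(h[...,2]>60)
for b in blobs(blue[150:280,200:400]): print('blue',b)
wh=(h[...,1]<40)&(h[...,2]>120); wh[:180]=0;wh[245:]=0;wh[:,:275]=0;wh[:,385:]=0
cs=max(cv2.findContours(wh.astype(np.uint8),0,2)[0],key=cv2.contourArea)
r=cv2.minAreaRect(cs);print(r,cast('top',cv2.boxPoints(r),.015), cast('top',[r[0]],.015))
print('knob',cast('top',[[306.5,205]],.106),'handle',cast('top',[[360,214]],.07))
cv2.imwrite('pics/crop.png',cv2.resize(im[180:245,275:385],None,fx=7,fy=7,interpolation=cv2.INTER_CUBIC))
E
```

```text
blue (np.int32(31), array([158.6,  63.8]), [156, 60, 7, 8])
blue (np.int32(33), array([ 20.3, 113.6]), [16, 111, 9, 6])
((329.247802734375, 211.21681213378906), (86.90879821777344, 39.55380630493164), 7.4958577156066895) [[ 0.51830121  0.18028802]
 [ 0.64316131  0.16731202]
 [ 0.61022357 -0.10513593]
 [ 0.48615673 -0.08860147]] [[0.56403449 0.03831956]]
knob [[0.56846426 0.10643409]] handle [[ 0.54862576 -0.05456093]]
```

View pics/crop.png

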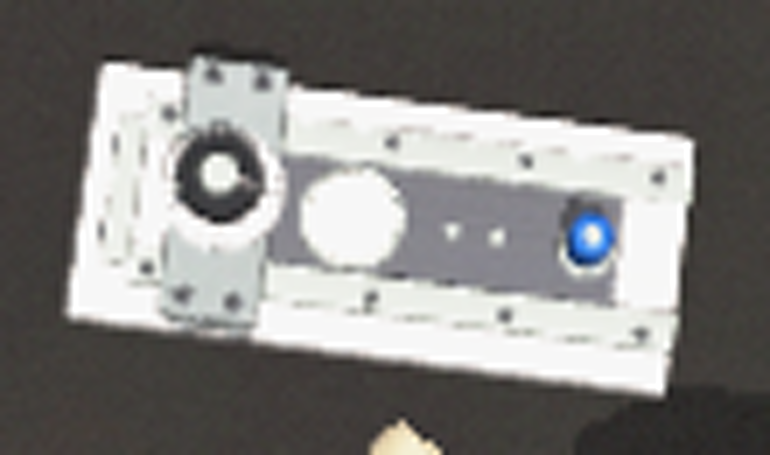

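Run:
```python
from h import *
T=tool();print(T.round(4))
k=cast('top',[[306.4,204.9]],.106)[0];h=cast('top',[[359.6,213.6]],.07)[0];print(k,h,np.degrees(np.arctan2(*(k-h)[::-1])),np.linalg.norm(k-h))
tgt=np.r_[h-[0,0.0],.19];print('shift',T[:3,:3].T@(tgt-T[:3,3])*10,'tool y yaw',np.degrees(np.arctan2(T[1,1],T[0,1])))
```

```text
[[-2.000e-04  2.336e-01 -9.723e-01  1.342e-01]
 [ 1.700e-03 -9.723e-01 -2.336e-01 -5.586e-01]
 [-1.000e+00 -1.700e-03 -2.000e-04  2.008e-01]
 [ 0.000e+00  0.000e+00  0.000e+00  1.000e+00]]
[0.56876052 0.10673614] [ 0.54983302 -0.05334802] 83.25695474698817 0.16119922231419534
shift [ 0.11585177 -3.94157219 -5.22091874] tool y yaw -76.49267215363685
```

Request:
arm_command --series "0 -0.197 -0.261 0 0 0 1;0 -0.197 -0.261 0 0 0 1;0 -0.197 -0.261 0 0 0 1;0 -0.197 -0.261 0 0 0 1;0 -0.197 -0.261 0 0 0 1;0 -0.197 -0.261 0 0 0 1;0 -0.197 -0.261 0 0 0 1;0 -0.197 -0.261 0 0 0 1;0 -0.197 -0.261 0 0 0 1;0 -0.197 -0.261 0 0 0 1"

```text
clock: 0.93
position: [0.3426, -0.305, 0.2013]
ee_rot: [-0.083, -0.702, -0.083, 0.702]
contact_force: [-0.1, -0.1, 0.8]
width: 0.0852
```

Request:
arm_command --series "0 -0.197 -0.261 0 0 0 1;0 -0.197 -0.261 0 0 0 1;0 -0.197 -0.261 0 0 0 1;0 -0.197 -0.261 0 0 0 1;0 -0.197 -0.261 0 0 0 1;0 -0.197 -0.261 0 0 0 1;0 -0.197 -0.261 0 0 0 1;0 -0.197 -0.261 0 0 0 1;0 -0.197 -0.261 0 0 0 1;0 -0.197 -0.261 0 0 0 1;0 0 0 0.037 0 0 1;0 0 0 0.037 0 0 1"

```text
clock: 1.93
position: [0.5506, -0.0522, 0.2007]
ee_rot: [-0.0, -0.707, -0.001, 0.708]
contact_force: [0.4, 0.5, -0.8]
width: 0.0851
```

Request:
arm_command --series "0 0 0 0.038 0 0 1;0 0 0 0 0 0 1;0 0 0 0 0 0 1;0 0 0 0 0 0 1"

```text
clock: 2.27
position: [0.5496, -0.0542, 0.2014]
ee_rot: [0.04, -0.706, 0.04, 0.706]
contact_force: [-0.9, 0.0, 0.4]
width: 0.0851
```

Run:
```python
from h import *
print(manip.get_state()['qpos']);T=tool();print(T.round(4));np.save('T1.npy',T)
im=get_image('wrist')[:,:,::-1].copy();cv2.imwrite('pics/w1.png',im)
h=cv2.cvtColor(im,cv2.COLOR_BGR2HSV)
blue=(abs(h[...,0].astype(int)-110)<14)&(h[...,1]>130)&(h[...,2]>60)
for b in blobs(blue,40): print('blue',b,cast('wrist',[b[1]],.07,T))
```

```text
[-2.24153264e-01  2.42141494e-01  1.55302003e+00 -7.85388837e-05
  1.34692929e+00  1.46048881e+00]
[[-5.000e-04 -1.136e-01 -9.935e-01  5.496e-01]
 [ 0.000e+00 -9.935e-01  1.136e-01 -5.420e-02]
 [-1.000e+00  0.000e+00  5.000e-04  2.014e-01]
 [ 0.000e+00  0.000e+00  0.000e+00  1.000e+00]]
blue (np.int32(290), array([319.4, 178.7]), [310, 167, 20, 25]) [[ 0.55417649 -0.05271863]]
blue (np.int32(472), array([ 16.2, 326. ]), [0, 312, 34, 30]) [[0.4205951  0.32017175]]
```

View pics/w1.png

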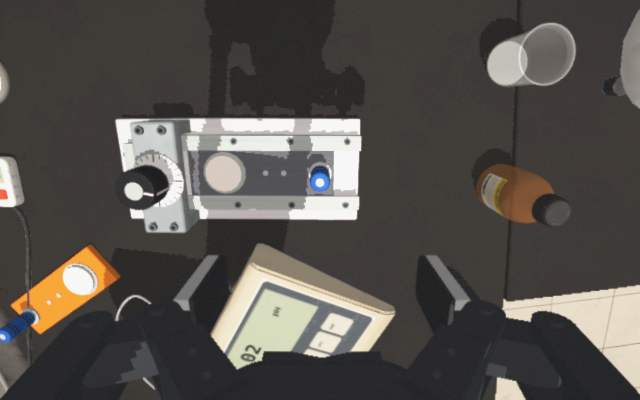

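Request:
arm_command --series "0.2 -0.012 -0.013 0 0 0 1;0.2 0 0 0 0 0 1;0.2 0 0 0 0 0 1;0.2 0 0 0 0 0 1;0.2 0 0 0 0 0 1;0.2 0 0 0 0 0 1;0.2 0 0 0 0 0 1;0.13 0 0 0 0 0 1;0.1 0 0 0 0 0 1;0 0 0 0 0 0 1;0 0 0 0 0 0 1"

```text
clock: 3.23
position: [0.5512, -0.0532, 0.0385]
ee_rot: [0.041, -0.706, 0.041, 0.706]
contact_force: [0.6, -0.1, -0.7]
width: 0.0857
```

Request:
arm_command --series "0 0 0 0 0 0 -1;0 0 0 0 0 0 -1;0 0 0 0 0 0 -1;0 0 0 0 0 0 -1;0 0 0 0 0 0 -1;0 0 0 0 0 0 -1;0 0 0 0 0 0 -1;0 0 0 0 0 0 -1;0 0 0 0 0 0 -1;0 0 0 0 0 0 -1" --squeeze 40

```text
clock: 4.07
position: [0.5524, -0.0532, 0.0404]
ee_rot: [-0.041, 0.707, -0.041, -0.705]
contact_force: [-1.6, -0.7, 8.8]
width: 0.0001
```

Run:
```python
from h import *
s=manip.get_state();print(s['contact_force'],s['moment'])
a=get_image('wrist')[:,:,::-1];b=get_image('scene')[:,:,::-1]
o=np.vstack([cv2.resize(a[80:340,160:480],(640,520),interpolation=cv2.INTER_CUBIC)[:,:],])
p=cv2.resize(b[160:280,220:400],(780,520),interpolation=cv2.INTER_CUBIC)
cv2.imwrite('pics/j.png',cv2.resize(np.hstack([o,p]),(800,293),interpolation=cv2.INTER_AREA))
```

```text
[-1.63452738 -0.7070052   8.80410092] [0.10880188 0.23480717 0.02089452]
```

View pics/j.png

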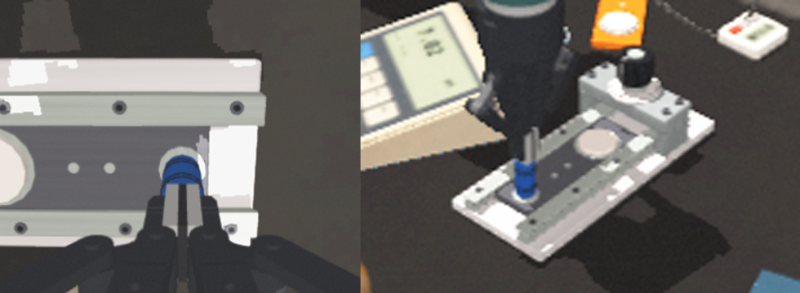

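Run:
```python
from h import *
a=get_image('wrist')[:,:,::-1];b=get_image('scene')[:,:,::-1]
o=cv2.resize(a[190:290,275:365],(396,440),interpolation=cv2.INTER_CUBIC)
p=cv2.resize(b[200:250,265:310],(396,440),interpolation=cv2.INTER_CUBIC)
cv2.imwrite('pics/j2.png',np.hstack([o,p]))
```

```text
(no output)
```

View pics/j2.png

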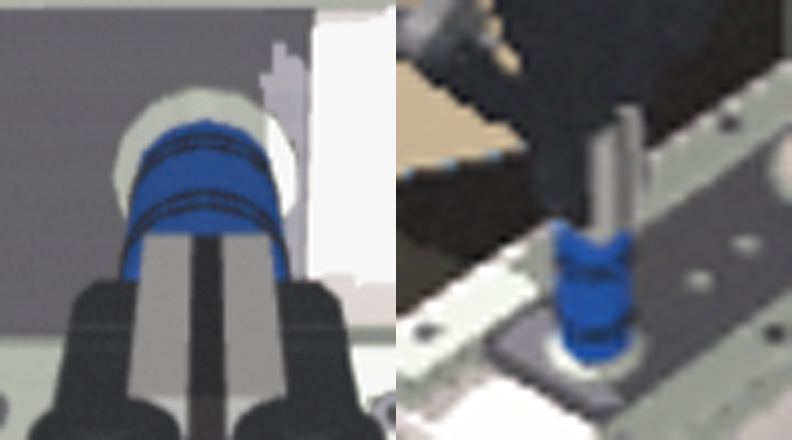

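Request:
arm_command --series "0 0 0 0 0 0 1;0 0 0 0 0 0 1;0 0 0 0 0 0 1;0 0 0 0 0 0 1;0 0 0 0 0 0 1;0 0 0 0 0 0 1;0 0 0 0 0 0 1;0 0 0 0 0 0 1;0 0 0 0 0 0 1;0 0 0 0 0 0 1"

```text
clock: 5.1
position: [0.5512, -0.053, 0.0385]
ee_rot: [0.041, -0.706, 0.041, 0.706]
contact_force: [0.1, 0.5, -1.1]
width: 0.0854
```

Run:
```python
from h import *
T=tool();print(T[:3,3],manip.get_state()['contact_force'],manip.get_state()['width'])
a=get_image('wrist')[:,:,::-1];b=get_image('scene')[:,:,::-1]
cv2.imwrite('pics/w2.png',a)
o=cv2.resize(a[180:400,220:420],(400,440),interpolation=cv2.INTER_CUBIC)
p=cv2.resize(b[200:250,265:310],(396,440),interpolation=cv2.INTER_CUBIC)
cv2.imwrite('pics/j3.png',np.hstack([o,p]))
```

```text
[ 0.55124401 -0.05303864  0.03848524] [ 0.06673313  0.45980715 -1.06006868] 0.08543751598210204
```

View pics/j3.png

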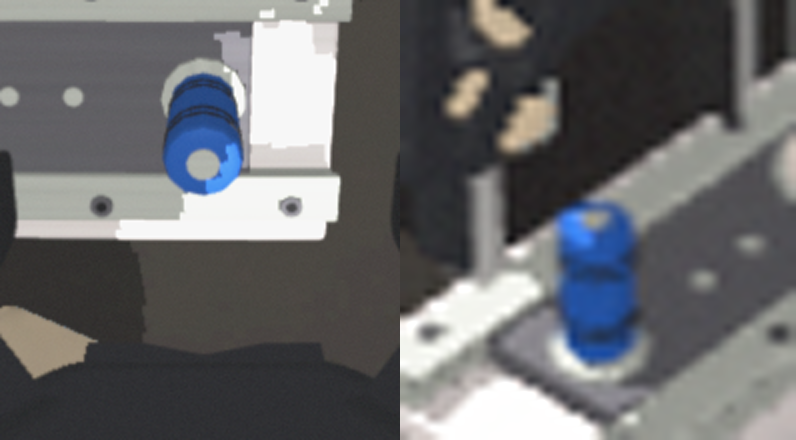

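Request:
arm_command --series "0.07 0 0 0 0 0 1;0.07 0 0 0 0 0 1;0.07 0 0 0 0 0 1;0.07 0 0 0 0 0 1;0 0 0 0 0 0 1;0 0 0 0 0 0 1"

```text
clock: 5.7
position: [0.5507, -0.0529, 0.0097]
ee_rot: [0.041, -0.705, 0.041, 0.707]
contact_force: [0.2, 1.0, 0.2]
width: 0.085
```

Request:
arm_command --series "0 0 0 0 0 0 -1;0 0 0 0 0 0 -1;0 0 0 0 0 0 -1;0 0 0 0 0 0 -1;0 0 0 0 0 0 -1;0 0 0 0 0 0 -1;0 0 0 0 0 0 -1;0 0 0 0 0 0 -1;0 0 0 0 0 0 -1" --squeeze 40

```text
clock: 6.45
position: [0.5515, -0.053, 0.011]
ee_rot: [-0.041, 0.706, -0.041, -0.706]
contact_force: [-1.3, 1.0, 3.6]
width: 0.0191
```

Request:
arm_command --series "0 -0.03 0 0 0 0 -1;0 -0.05 0 0 0 0 -1;0 -0.05 0 0 0 0 -1;0 -0.05 0 0 0 0 -1;0 -0.05 0 0 0 0 -1;0 -0.05 0 0 0 0 -1;0 -0.05 0 0 0 0 -1;0 -0.05 0 0 0 0 -1;0 -0.05 0 0 0 0 -1;0 -0.05 0 0 0 0 -1;0 0 0 0 0 0 -1;0 0 0 0 0 0 -1"

```text
clock: 7.45
position: [0.5573, -0.0044, 0.011]
ee_rot: [-0.041, 0.706, -0.041, -0.706]
contact_force: [-0.0, -1.1, 5.6]
width: 0.0187
```

Request:
arm_command --series "0 -0.02 0 0 0 0 -1;0 -0.02 0 0 0 0 -1;0 -0.02 0 0 0 0 -1;0 0 0 0 0 0 -1;0 0 0 0 0 0 -1"

```text
clock: 7.87
position: [0.558, 0.0009, 0.011]
ee_rot: [-0.041, 0.706, -0.041, -0.706]
contact_force: [-0.7, -3.4, 5.2]
width: 0.0188
```

Request:
arm_command --series "0 -0.02 0 0 0 0 -1;0 -0.02 0 0 0 0 -1;0 -0.01 0 0 0 0 -1;0 0 0 0 0 0 -1;0 0 0 0 0 0 -1"

```text
clock: 8.28
position: [0.5583, 0.0038, 0.011]
ee_rot: [-0.039, 0.706, -0.042, -0.706]
contact_force: [-1.4, -9.4, 4.8]
width: 0.0188
```

Force is rising while progress falls short (2.9 of 5 mm); push a bit more to confirm the stop.

Request:
arm_command --series "0 -0.02 0 0 0 0 -1;0 -0.02 0 0 0 0 -1;0 0 0 0 0 0 -1;0 0 0 0 0 0 -1;0 0 0 0 0 0 -1;0 0 0 0 0 0 -1"

```text
clock: 8.78
position: [0.5582, 0.0037, 0.0111]
ee_rot: [0.036, -0.706, 0.043, 0.706]
contact_force: [-2.8, -21.2, 7.3]
width: 0.0186
```

Run:
```python
from h import *
T=tool();print(T[:3,3])
w=get_image('wrist')[:,:,::-1];cv2.imwrite('pics/w3.png',w);b=get_image('top')[:,:,::-1];cv2.imwrite('pics/t3.png',b)
cv2.imwrite('pics/v3.png',w[60:400])
```

```text
[0.55824929 0.00366401 0.01107562]
```

View pics/v3.png

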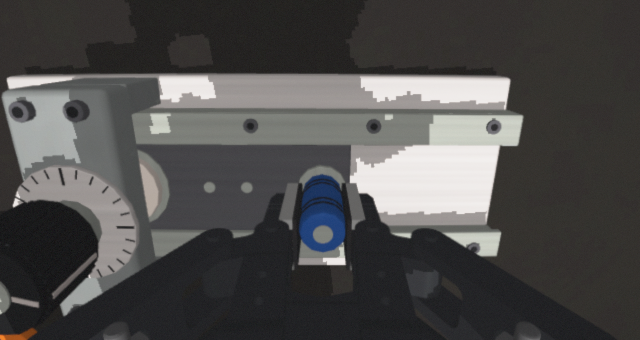

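Request:
arm_command --series "0 0.03 0 0 0 0 -1;0 0.02 0 0 0 0 -1;0 0 0 0 0 0 -1;0 0 0 0 0 0 1;0 0 0 0 0 0 1;0 0 0 0 0 0 1;0 0 0 0 0 0 1;0 0 0 0 0 0 1;0 0 0 0 0 0 1;0 0 0 0 0 0 1;0 0 0 0 0 0 1;0 0 0 0 0 0 1"

```text
clock: 9.88
position: [0.558, 0.0046, 0.0106]
ee_rot: [0.041, -0.706, 0.041, 0.706]
contact_force: [-0.4, 0.4, 0.9]
width: 0.0854
```

Request:
arm_command --series "-0.1 0 0 0 0 0 1;-0.2 0 0 0 0 0 1;-0.3 0 0 0 0 0 1;-0.3 0 0 0 0 0 1;-0.2 0 0 0 0 0 1;-0.1 0 0 0 0 0 1;0 -0.2 0 0 0 0 1;0 -0.3 0 0 0 0 1;0 -0.3 0 0 0 0 1;0 -0.26 0 0 0 0 1;0 0 0 0 0 0 1;0 0 0 0 0 0 1"

```text
clock: 10.88
position: [0.5697, 0.1109, 0.1301]
ee_rot: [0.04, -0.706, 0.04, 0.706]
contact_force: [0.7, 0.4, 0.1]
width: 0.0855
```

Request:
arm_command --series "0 0 0 -0.0385 0 0 1;0 0 0 -0.0385 0 0 1;0 0 0 -0.0385 0 0 1;0 0 0 -0.0385 0 0 1;0 0 0 -0.0385 0 0 1;0 0 0 -0.0385 0 0 1;0 0 0 -0.0385 0 0 1;0 0 0 -0.0385 0 0 1;0 0 0 -0.0385 0 0 1;0 0 0 -0.0385 0 0 1;0 0 0 -0.0385 0 0 1;0 0 0 -0.0385 0 0 1"

```text
clock: 11.88
position: [0.5698, 0.1084, 0.1303]
ee_rot: [-0.439, -0.554, -0.439, 0.555]
contact_force: [0.7, 0.5, -0.5]
width: 0.0852
```

Request:
arm_command --series "0 0 0 -0.0385 0 0 1;0 0 0 -0.0385 0 0 1;0 0 0 -0.0385 0 0 1;0 0 0 -0.0385 0 0 1;0 0 0 -0.0385 0 0 1;0 0 0 -0.0385 0 0 1;0 0 0 -0.0385 0 0 1;0 0 0 -0.0385 0 0 1;0 0 0 -0.0385 0 0 1;0 0 0 -0.0385 0 0 1;0 0 0 -0.0385 0 0 1;0 0 0 -0.0385 0 0 1"

```text
clock: 12.88
position: [0.5698, 0.1084, 0.1303]
ee_rot: [0.696, 0.123, 0.697, -0.124]
contact_force: [0.2, -0.2, -0.1]
width: 0.0851
```

Request:
arm_command --series "0 0 0 -0.0385 0 0 1;0 0 0 -0.0385 0 0 1;0 0 0 0 0 0 1;0 0 0 0 0 0 1;0 0 0 0 0 0 1"

```text
clock: 13.3
position: [0.5701, 0.1091, 0.1305]
ee_rot: [0.706, 0.041, 0.706, -0.041]
contact_force: [-0.4, -0.3, -0.4]
width: 0.0855
```

Run:
```python
from h import *
print(manip.get_state()['qpos'].round(3));T=tool();print(T.round(4))
w=get_image('wrist')[:,:,::-1];cv2.imwrite('pics/w4.png',w);b=get_image('top')[:,:,::-1];cv2.imwrite('pics/t4.png',b)
```

```text
[ 0.07   0.332  1.606 -0.     1.204 -1.385]
[[-4.000e-04  1.160e-01  9.933e-01  5.701e-01]
 [-4.000e-04  9.933e-01 -1.160e-01  1.091e-01]
 [-1.000e+00 -4.000e-04 -4.000e-04  1.305e-01]
 [ 0.000e+00  0.000e+00  0.000e+00  1.000e+00]]
```

View pics/w4.png

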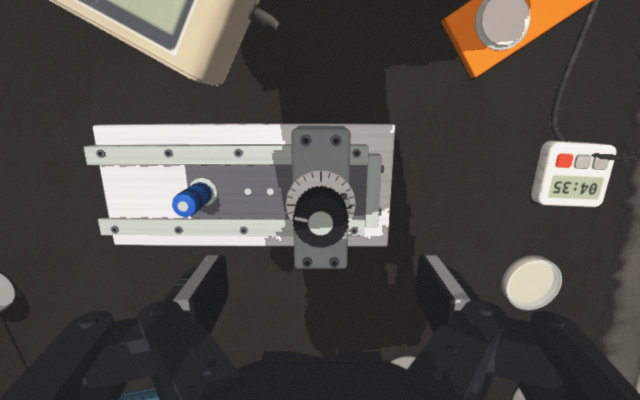

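Request:
arm_command --series "0.1 -0.015 0.003 0 0 0 1;0.15 0 0 0 0 0 1;0.15 0 0 0 0 0 1;0.15 0 0 0 0 0 1;0.12 0 0 0 0 0 1;0.1 0 0 0 0 0 1;0.08 0 0 0 0 0 1;0 0 0 0 0 0 1;0 0 0 0 0 0 1"

```text
clock: 14.15
position: [0.5703, 0.1083, 0.0452]
ee_rot: [0.706, 0.04, 0.706, -0.04]
contact_force: [0.4, 0.0, 0.3]
width: 0.0855
```

Request:
arm_command --series "0 0 0 0 0 0 -1;0 0 0 0 0 0 -1;0 0 0 0 0 0 -1;0 0 0 0 0 0 -1;0 0 0 0 0 0 -1;0 0 0 0 0 0 -1;0 0 0 0 0 0 -1;0 0 0 0 0 0 -1" --squeeze 40

```text
clock: 14.82
position: [0.5708, 0.1081, 0.0464]
ee_rot: [0.706, 0.04, 0.706, -0.04]
contact_force: [-1.9, -1.3, 5.7]
width: 0.0351
```

Run:
```python
from h import *
s=manip.get_state();print(s['qpos'].round(3),s['moment'],s['effort'].round(3))
```

```text
[ 6.800e-02  4.100e-01  1.718e+00 -1.000e-03  1.013e+00 -1.390e+00] [-0.22667405  0.23402315  0.00993006] [ 5.6800e-01 -4.1780e+01 -1.8952e+01  3.6700e-01 -4.2300e-01  2.1000e-02]
```

Request:
arm_command --series "0 0 0 0.035 0 0 -1;0 0 0 0.035 0 0 -1;0 0 0 0.035 0 0 -1;0 0 0 0.035 0 0 -1;0 0 0 0.035 0 0 -1;0 0 0 0.035 0 0 -1;0 0 0 0.035 0 0 -1;0 0 0 0.035 0 0 -1;0 0 0 0.035 0 0 -1;0 0 0 0.035 0 0 -1;0 0 0 0.035 0 0 -1;0 0 0 0.035 0 0 -1"

```text
clock: 15.82
position: [0.5706, 0.108, 0.0464]
ee_rot: [0.533, 0.466, 0.532, -0.466]
contact_force: [-1.5, -1.5, 5.3]
width: 0.0348
```

Request:
arm_command --series "0 0 0 0.035 0 0 -1;0 0 0 0.035 0 0 -1;0 0 0 0.035 0 0 -1;0 0 0 0.035 0 0 -1;0 0 0 0.035 0 0 -1;0 0 0 0 0 0 -1;0 0 0 0 0 0 -1"

```text
clock: 16.4
position: [0.5706, 0.108, 0.0464]
ee_rot: [0.388, 0.592, 0.387, -0.592]
contact_force: [-1.2, -2.0, 6.0]
width: 0.0346
```

```bash
cat > st.py <<'E'
from h import *
s=manip.get_state();T=tool();print(s['clock'],'q',s['qpos'].round(3),'M',s['moment'].round(3),'F',s['contact_force'].round(1),'e6',s['effort'][5].round(3),'yaw',np.arctan2(T[1,1],T[0,1]).round(4),'w',s['width'])
E
python3 st.py
```

```text
16.4 q [ 6.800e-02  4.100e-01  1.718e+00 -1.000e-03  1.013e+00  4.800e-01] M [-0.226  0.307 -0.038] F [-1.2 -2.   6. ] e6 0.009 yaw -0.4117 w 0.034625669858531674
```

Request:
arm_command --series "0 0 0 0.02 0 0 -1;0 0 0 0.02 0 0 -1;0 0 0 0.02 0 0 -1;0 0 0 0.02 0 0 -1;0 0 0 0 0 0 -1"

```text
clock: 16.82
position: [0.5705, 0.108, 0.0464]
ee_rot: [0.31, 0.636, 0.309, -0.636]
contact_force: [-1.5, -1.6, 6.5]
width: 0.0349
```

```bash
python3 st.py
```

```text
16.8167 q [ 6.800e-02  4.100e-01  1.718e+00 -1.000e-03  1.013e+00  7.330e-01] M [-0.224  0.278 -0.071] F [-1.5 -1.6  6.5] e6 0.332 yaw -0.6648 w 0.03487435483917736
```

Request:
arm_command --series "0 0 0 0.02 0 0 -1;0 0 0 0.02 0 0 -1;0 0 0 0.02 0 0 -1;0 0 0 0 0 0 -1"

```text
clock: 17.15
position: [0.5705, 0.1081, 0.0464]
ee_rot: [0.249, 0.662, 0.248, -0.662]
contact_force: [-1.7, -1.7, 5.0]
width: 0.0349
```

```bash
python3 st.py
```

```text
17.15 q [ 6.800e-02  4.100e-01  1.718e+00 -1.000e-03  1.013e+00  9.210e-01] M [-0.25   0.21  -0.044] F [-1.7 -1.7  5. ] e6 0.332 yaw -0.8533 w 0.03490318896927063
```

Request:
arm_command --series "0 0 0 0.02 0 0 -1;0 0 0 0.02 0 0 -1;0 0 0 0.02 0 0 -1;0 0 0 0 0 0 -1"

```text
clock: 17.48
position: [0.5705, 0.108, 0.0464]
ee_rot: [0.185, 0.683, 0.185, -0.682]
contact_force: [-1.2, -1.6, 5.9]
width: 0.035
```

```bash
python3 st.py
```

```text
17.4833 q [ 6.800e-02  4.100e-01  1.718e+00 -1.000e-03  1.013e+00  1.110e+00] M [-0.201  0.27  -0.073] F [-1.2 -1.6  5.9] e6 0.332 yaw -1.0418 w 0.03501681813717287
```

Request:
arm_command --series "0 0 0 0.02 0 0 -1;0 0 0 0.02 0 0 -1;0 0 0 0 0 0 -1"

```text
clock: 17.73
position: [0.5705, 0.1081, 0.0463]
ee_rot: [0.142, 0.693, 0.141, -0.693]
contact_force: [-1.3, -2.5, 5.7]
width: 0.0352
```

```bash
python3 st.py
```

```text
17.7333 q [ 6.800e-02  4.100e-01  1.718e+00 -1.000e-03  1.013e+00  1.236e+00] M [-0.211  0.271 -0.056] F [-1.3 -2.5  5.7] e6 0.33 yaw -1.1675 w 0.03521043531881608
```

Request:
arm_command --series "0 0 0 0.02 0 0 -1;0 0 0 0.02 0 0 -1;0 0 0 0 0 0 -1"

```text
clock: 17.98
position: [0.5705, 0.1081, 0.0464]
ee_rot: [0.098, 0.701, 0.098, -0.7]
contact_force: [-1.0, -1.5, 5.9]
width: 0.0352
```

```bash
python3 st.py
```

```text
17.9833 q [ 6.800e-02  4.100e-01  1.718e+00 -1.000e-03  1.013e+00  1.361e+00] M [-0.233  0.276 -0.054] F [-1.  -1.5  5.9] e6 0.33 yaw -1.2931 w 0.035158072839161
```

Request:
arm_command --series "0 0 0 0.02 0 0 -1;0 0 0 0.02 0 0 -1;0 0 0 0 0 0 -1"

```text
clock: 18.23
position: [0.5705, 0.1081, 0.0464]
ee_rot: [0.054, 0.705, 0.054, -0.705]
contact_force: [-1.4, -1.3, 6.4]
width: 0.0347
```

```bash
python3 st.py
```

```text
18.2333 q [ 6.800e-02  4.100e-01  1.718e+00 -1.000e-03  1.013e+00  1.487e+00] M [-0.227  0.24  -0.094] F [-1.4 -1.3  6.4] e6 0.336 yaw -1.4187 w 0.034723480148072555
```

Request:
arm_command --series "0 0 0 0.02 0 0 -1;0 0 0 0.02 0 0 -1;0 0 0 0 0 0 -1"

```text
clock: 18.48
position: [0.5705, 0.1081, 0.0464]
ee_rot: [0.01, 0.707, 0.009, -0.707]
contact_force: [-1.3, -1.4, 6.0]
width: 0.0351
```

```bash
python3 st.py
```

```text
18.4833 q [ 6.800e-02  4.100e-01  1.718e+00 -1.000e-03  1.013e+00  1.612e+00] M [-0.134  0.249  0.104] F [-1.3 -1.4  6. ] e6 0.574 yaw -1.5435 w 0.03509408157940627
```

Request:
arm_command --series "0 0 0 0.02 0 0 -1;0 0 0 0.02 0 0 -1;0 0 0 0 0 0 -1"

```text
clock: 18.73
position: [0.5727, 0.1079, 0.0464]
ee_rot: [-0.034, 0.708, -0.034, -0.705]
contact_force: [3.3, -2.0, 2.8]
width: 0.0349
```

```bash
python3 st.py
python3 - <<'E'
from h import *
w=get_image('wrist')[:,:,::-1];cv2.imwrite('pics/w5.png',w)
b=get_image('top')[:,:,::-1];cv2.imwrite('pics/t5.png',b)
E
```

```text
18.7333 q [ 0.068  0.41   1.717 -0.002  1.01   1.736] M [-0.397 -0.528  0.543] F [ 3.3 -2.   2.8] e6 0.941 yaw -1.6668 w 0.0349019208833918
```

Request:
arm_command --series "0 0 0 0 0 0 -1;0 0 0 0 0 0 -1;0 0 0 0 0 0 -1;0 0 0 0 0 0 -1;0 0 0 0 0 0 -1;0 0 0 0 0 0 -1"

```text
clock: 19.33
position: [0.5727, 0.1079, 0.0464]
ee_rot: [-0.034, 0.708, -0.034, -0.705]
contact_force: [5.1, -2.8, 3.3]
width: 0.0348
```

```bash
python3 st.py
python3 - <<'E'
import cv2,numpy as np
a=cv2.imread('pics/w5.png')
t0=cv2.imread('pics/t3.png')[190:220,290:325];t1=cv2.imread('pics/t5.png')[190:220,290:325]
cv2.imwrite('pics/v5.png',np.hstack([cv2.resize(a[140:340,220:420],(400,400),interpolation=cv2.INTER_CUBIC)]+[cv2.resize(t,(200,171),interpolation=cv2.INTER_CUBIC) if 0 else cv2.copyMakeBorder(cv2.resize(t,(200,171),interpolation=cv2.INTER_CUBIC),0,229,0,0,0) for t in(t0,t1)]))
E
```

```text
19.3333 q [ 6.800e-02  4.100e-01  1.717e+00 -1.000e-03  1.010e+00  1.735e+00] M [-0.458 -0.801  0.531] F [ 5.1 -2.8  3.3] e6 0.589 yaw -1.6664 w 0.03476205640165548
```

View pics/v5.png

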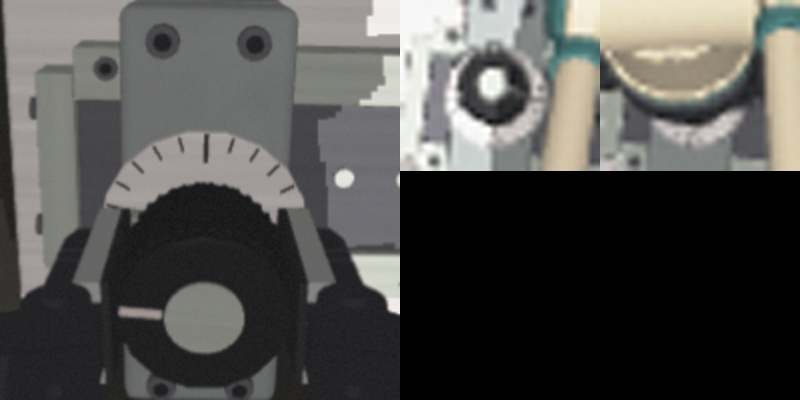

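Request:
arm_command --series "0 0 0 -0.036 0 0 -1;0 0 0 -0.036 0 0 -1;0 0 0 -0.036 0 0 -1;0 0 0 -0.036 0 0 -1;0 0 0 -0.036 0 0 -1;0 0 0 -0.036 0 0 -1;0 0 0 -0.036 0 0 -1;0 0 0 -0.036 0 0 -1;0 0 0 -0.036 0 0 -1;0 0 0 -0.036 0 0 -1;0 0 0 -0.036 0 0 -1;0 0 0 -0.036 0 0 -1"

```text
clock: 20.33
position: [0.5712, 0.1101, 0.0463]
ee_rot: [0.417, 0.572, 0.418, -0.569]
contact_force: [2.0, 2.3, 6.8]
width: 0.0351
```

Request:
arm_command --series "0 0 0 -0.036 0 0 -1;0 0 0 -0.036 0 0 -1;0 0 0 -0.036 0 0 -1;0 0 0 0 0 0 -1;0 0 0 0 0 0 -1;0 0 0 0 0 0 -1;0 0 0 0 0 0 -1"

```text
clock: 20.92
position: [0.5706, 0.1102, 0.0463]
ee_rot: [0.506, 0.494, 0.507, -0.492]
contact_force: [1.7, 3.8, 6.8]
width: 0.0352
```

```bash
python3 st.py
python3 - <<'E'
from h import *
T6=tool();w=get_image('wrist')[:,:,::-1];cv2.imwrite('pics/w6.png',w)
def mk(yaw,p):
    T=np.eye(4);x=[0,0,-1.];y=[np.cos(yaw),np.sin(yaw),0];T[:3,:3]=np.c_[x,y,np.cross(x,y)];T[:3,3]=p;return T
# w5 view: crop = (px-220)*2,(py-140)*2
T5=mk(-1.6666,[.5727,.1079,.0464]);p=cast('wrist',[[220+120/2,140+312/2],[220+162/2,140+315/2],[220+204/2,140+318/2]],.106,T5)
print('w5 line dir',np.arctan2(*(p[0]-p[2])[::-1]),np.arctan2(*(p[0]-p[1])[::-1]),p)
w4=cv2.imread('pics/w4.png');
cv2.imwrite('pics/v6.png',np.hstack([cv2.resize(w4[195:255,290:350],(400,400),interpolation=cv2.INTER_CUBIC),cv2.resize(w[240-80:240+120,220:420],(400,400),interpolation=cv2.INTER_CUBIC)]))
E
```

```text
20.9167 q [0.069 0.41  1.718 0.004 1.013 0.04 ] M [ 0.414 -0.237  0.099] F [1.7 3.8 6.8] e6 0.052 yaw 0.0269 w 0.03519013573657041
w5 line dir 1.395504183734183 1.3965315967997218 [[0.57445859 0.12507018]
 [0.5730077  0.11682885]
 [0.57153657 0.10857183]]
```

View pics/v6.png

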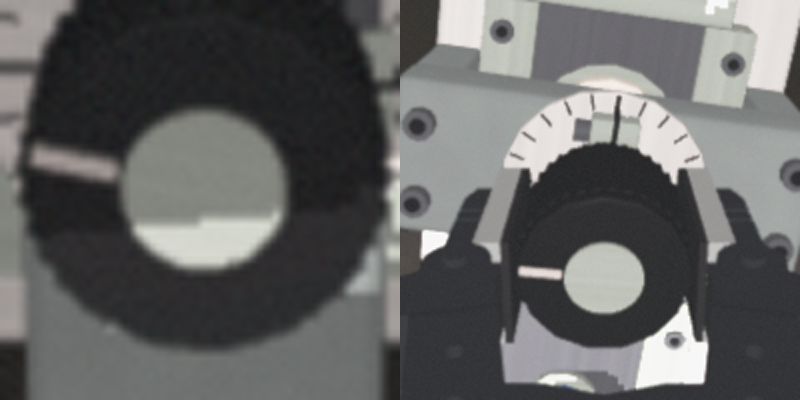

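Run:
```python
from h import *
def ang(T,P):
    p=cast('wrist',P,.106,T);return np.arctan2(*(p[0]-p[-1])[::-1]),p[-1]
T6=tool();print('w6',ang(T6,[[220+60,160+271/2],[220+81,160+275/2],[220+102,160+278/2]]))
T=np.array([[-4e-4,.116,.9933,.5701],[-4e-4,.9933,-.116,.1091],[-1,-4e-4,-4e-4,.1305],[0,0,0,1]])
k=60/400;print('w4',ang(T,[[290+35*k,195+155*k],[290+118*k,195+172*k],[290+204*k,195+189*k]]))
```

```text
w6 (np.float64(3.0751192854892526), array([0.56997408, 0.10879204]))
w4 (np.float64(-1.8968197246620446), array([0.57039665, 0.10770146]))
```

```bash
python3 - <<'E'
from h import *
T=np.array([[-4e-4,.116,.9933,.5701],[-4e-4,.9933,-.116,.1091],[-1,-4e-4,-4e-4,.1305],[0,0,0,1]])
h=cast('wrist',[[182.5,207]],.07,T)[0];print('handle-knob in w4',np.linalg.norm(h-[.5704,.1077]))
a=cv2.imread('pics/scene0.png');b=get_image('scene')[:,:,::-1].copy();cv2.imwrite('pics/s7.png',b)
def bl(im):
    H=cv2.cvtColor(im,cv2.COLOR_BGR2HSV);m=(abs(H[...,0].astype(int)-110)<14)&(H[...,1]>130)&(H[...,2]>60);m[:,:250]=0;m[:190]=0;m[260:,]=0;m[:,360:]=0
    return blobs(m)
print(bl(b))
c=get_calibration('scene');K=np.array([[c['fx'],0,c['cx']],[0,c['fy'],c['cy']],[0,0,1]]);M=np.linalg.inv(c['cam_to_world'])
P=np.array([[.5582,.0037,.0475]]);print('handle mid expected',cv2.projectPoints(P,cv2.Rodrigues(M[:3,:3])[0],M[:3,3],K,np.array(c['D']))[0].ravel())
E
python3 st.py
```

```text
handle-knob in w4 0.10507873482702461
[(np.int32(113), array([303.4, 220.2]), [300, 211, 8, 18])]
handle mid expected [304.33201059 220.51262292]
21.0167 q [0.069 0.41  1.718 0.004 1.013 0.04 ] M [ 0.464 -0.237  0.058] F [0.5 2.3 6.1] e6 0.051 yaw 0.027 w 0.034932238953750624
```

Run:
```python
from h import *
c=get_calibration('scene');K=np.array([[c['fx'],0,c['cx']],[0,c['fy'],c['cy']],[0,0,1]]);M=np.linalg.inv(c['cam_to_world'])
P=np.array([[.5515,-.053,.0475],[.5582,.0037,.0475]]);print(cv2.projectPoints(P,cv2.Rodrigues(M[:3,:3])[0],M[:3,3],K,np.array(c['D']))[0].reshape(-1,2))
for f in('scene0','s7'):
    H=cv2.cvtColor(cv2.imread(f'pics/{f}.png'),cv2.COLOR_BGR2HSV);m=(abs(H[...,0].astype(int)-110)<14)&(H[...,1]>130)&(H[...,2]>60);m[:,:250]=0;m[:190]=0;m[260:]=0;m[:,360:]=0
    print(f,blobs(m))
```

```text
[[287.76890051 232.02839755]
 [304.33201059 220.51262292]]
scene0 [(np.int32(113), array([287.1, 232. ]), [283, 223, 9, 18])]
s7 [(np.int32(113), array([303.4, 220.2]), [300, 211, 8, 18])]
```

```bash
python3 -c "
from rig import ticket;print(ticket.sign_off())"
```

```text
the job is handed in; nothing more can be done
None
```

The holder is home against the end stop, and the thumbscrew was turned down to its stop and backed off about a quarter turn. I handed the job in at about 21 s with the gripper still holding the thumbscrew. No verdict was reported.

**Last checks:**
- **Holder:** it stopped firmly after 57 mm with 21 N of push and no further motion. The handle then measured 105.1 mm from the thumbscrew axis against the nominal 105 mm. A final scene picture agreed to about 0.1 mm.
- **Thumbscrew at its stop:** the moment rose to about 0.53 N m. The white line showed about 2.99 rad of clockwise turn, which fits a start near 0.2 and the stop at 3.2. I did not measure the spindle's force on the specimen directly.
- **Back-off:** the white line showed 1.68 rad back, leaving the screw at about 1.52. The target was 1.63 and the allowed range is 1.28 to 1.98, so I did not correct it. The gap should be roughly 2 mm.
- **Grip:** the jaws read 35 mm on the 36 mm knob, with 40 N of squeeze commanded.
- **Bottle, beaker, dish and timer:** the gripper never worked near them, but I made no final measurement of their positions.

**One thing disagreed:** the fingertips turned out to sit about 30 mm short of the stated TCP. The first grasp shut on top of the handle with about 9 N and missed. I lowered the tool to allow for this, and every grip after that held.

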